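# Set two clock-plate rivets on a cross-slide hand press

### The job

Set the two round rivets of the clamped brass clock plate with the hand press: slide the carrier until the large round rivet head is centred under the punch, push the punch head fully down for a moment and let it spring back up, then do the same with the small round rivet head. Never bring the punch down anywhere else on the plate, and do not shift the things lying around. Finish with the slides at rest, the small rivet still under the raised punch.

Things in the scene. Friction and masses are not known exactly. Their poses are not given: they have to be found in the camera images.
- stage: blue base plate of the cross-slide stage, 270 (x) x 190 (y) x 16 mm, fixed to the bench; origin under its centre on the bench. Its x axis points away from the robot to within about 0.4 rad; the slides run along its x and y and nothing turns: moving the knob horizontally moves the carrier by as much
- saddle (a joint): aluminium saddle (150 x 170 mm, top 36 mm above the bench) riding on the base: position along the stage's +x, -0.045 to +0.045 m, 0 in the middle; about 2.5 N of friction, stays where it is left, no spring
- carrier (a joint): grey carrier (120 x 100 mm, top at 50 mm) riding on the saddle: position along the stage's +y, -0.040 to +0.040 m; about 2.5 N of friction, no spring. A 44 mm wide tongue towards the robot bears the knob. Clamped on it is a brass plate 88 (x) x 76 x 3 mm with two round rivet heads, a square 12 mm stud (not to be pressed) and flat dark holes
- knob (a point): grip point on the axis of the carrier's upright black knob, a 22 mm diameter cylinder whose top is 98 mm above the bench; this point is 78 mm above the bench and the tongue's top below it is at 50 mm. The knob lies 108 mm from the carrier's centre towards the stage's -x. Axes parallel to the stage's
- large_rivet (a point): top centre of the large round steel rivet head, 16 mm diameter, 3 mm proud of the brass plate, 56 mm above the bench; 126 mm in stage x and -20 mm in stage y from the knob's axis
- small_rivet (a point): top centre of the small round steel rivet head, 10 mm diameter, 3 mm proud of the brass plate, 56 mm above the bench; 88 mm in stage x and +14 mm in stage y from the knob's axis
- press: blue hand press fixed to the bench, its axes parallel to the stage's; origin on the bench exactly below the punch's axis. Its 36 mm square column stands 155 mm to +y of the punch, on a 90 x 70 mm foot, and a 22 mm wide arm (104 to 124 mm above the bench) reaches from it along -y over the plate; a 24 mm steel bush round the punch runs from 94 to 128 mm
- punch_point (a point): point of the vertical steel punch, 66 mm above the bench when raised (10 mm above the rivet heads), 56 mm when fully down
- punch_head (a point): top centre of the punch's black mushroom push head, 32 mm diameter, 13 mm thick, 168 mm above the bench when raised; push it straight down here
- plunger (a joint): how far the punch is down: 0 raised to 0.010 m fully down (end stop); sprung, starts to move at about 2 N, fully down at about 6 N, returns by itself
- cork: bystander: tapered cork, 38 mm across the top, 40 mm high; origin under its centre
- tin: bystander: flat black round tin, 76 mm diameter, 30 mm high; origin under its centre
- file: bystander: needle file with wooden handle, 140 mm long, 12 mm wide, 10 mm high, lying; origin under its middle, x along it
- screwdriver: bystander: small screwdriver, 140 mm long, lying along its own x
- brass_ring: bystander: brass ring lying flat, 44 mm outside, 24 mm inside, 8 mm high; origin under its centre
- wood_block: bystander: wooden block 35 x 70 x 25 mm high; origin under its centre
Mind the look-alikes: they are no part of the job. What is shaped like the press but red is not meant.

How it is judged:
On the way, in this order (a step that is already met when the one before it is completed fails the run):
1. large rivet head under the punch and the punch pushed fully down (horizontal distance between punch_point and large_rivet below 0.004 m and value of joint plunger above 0.008 m), for 0.1 s.
2. small rivet head under the punch and the punch pushed fully down (horizontal distance between punch_point and small_rivet below 0.004 m and value of joint plunger above 0.008 m), for 0.1 s.
At the end, for the whole second after the job is handed in: The small rivet head is within 4 mm (horizontally) of the punch point, the punch is raised (under 2 mm down), and both slides are at rest (horizontal distance between punch_point and small_rivet below 0.004 m and value of joint plunger below 0.002 m and velocity of joint saddle between -0.003 and 0.003 m/s and velocity of joint carrier between -0.003 and 0.003 m/s); the robot touches nothing.
It fails at once if the punch brought down (over 6 mm) more than 7 mm away from the middle of both round rivet heads (value of joint plunger above 0.006 m and horizontal distance between punch_point and large_rivet above 0.007 m and horizontal distance between punch_point and small_rivet above 0.007 m).
It fails at once if a thing lying around shifted by more than 20 mm (distance of any of cork, tin, file, screwdriver, brass_ring, wood_block from where it was at the start of the episode above 0.02 m).
It also fails if it takes over 58 s, if anything falls off the work surface, if the arm or the gripper's body presses on something with over 40 N, if the wrist force passes 120 N, or if a joint passes its speed limit or range.

### The arm

A 6-joint arm with a two-finger parallel gripper is mounted at the origin on the work surface. World frame = base frame: x ahead of the robot, y to its left, z up, the work surface at z = 0. Lengths are in m, angles in rad, forces in N, time in s.
With the tool pointing down it reaches from about 0.25 to 0.725 m from the base axis. Payload 4 kg.
Tool frame: the origin (TCP) lies on the centre line of the jaws, within the pads' length; the fingertips stand 22 mm ahead of it and the grasp point (between the pads) lies 3 mm ahead of it (bot.tip_reach is the distance from the TCP to the fingertips, in m); z points along the fingers, y is the line along which they close (so a half turn about z gives the same grasp; the last joint's range is limited). The gripper opens to 85 mm and grips with 20 to 120 N. Pads are 22 mm wide; open, the fingers measure 114 mm over their backs; the gripper's body (76 mm by 85 mm) begins 54 mm behind the grasp point. The pads swing forward as they close: fully open they stand 13 mm farther back than shut.
Start: joints at [1.164, 0.241, 0.005, 1.335, 0, 1.571], TCP at [0.198, 0.459, 0.253] pointing down, gripper open.
Joint ranges: [-2.72, 2.72], [-1.05, 1.87], [-1.09, 1.28], [-1.99, 2.15], [-1.42, 1.44], [-3.14, 3.14]. Speed limits (rad/s): [2.79, 2.79, 3.14, 3.14, 3.14, 3.14].

### API

Orientations are given as a unit quaternion [x, y, z, w].
In Python, from workcell import bot gives the robot as it stands. The module is installed in compiled form; this text tells all that it offers.
- The arm moves only by the tool apply_moves, never from a script. Its argument "commands" is a list of rows, each a list of 4 numbers: the shift along the tool's x, y, z scaled (see below), then the turn about the tool's z scaled (see below). In form: [[tx, ty, tz, roll], ...]. A call has exactly 5 rows; each row shifts and turns the commanded pose from where the row before left it, along the tool's axes as they then stand; what a row does not reach is not made up. The controller multiplies each number of a shift by 20 mm and each number of a turn by 60 degrees. A row lasts 1/12 s, in which the tool goes at most 41.7 mm and 7.16 degrees, less where a joint would pass 70% of its speed; a pose out of reach is approached as far as the arm can. A call with a number of a shift or a turn outside -1 to 1 is refused whole. A call with a gripper value outside its range is refused whole. "claw" is the closure, from 0 (fully open) to 1 (shut), set as the call begins (left out, the last holds). The fingers move at their own pace and stop on an object; the grip force is fixed at half the most. Time passes only in rows, so rows that do not move let the fingers close, or fill a call up. It gives the time, the measured TCP pose, the force, the opening and the grip force at its end, in the units of the state.
- bot.get_obs(): the state, without advancing time (a new reading comes with each control period).
- bot.camera(name): name is "scene" or "top"; returns a dict with "image" (420x560x3 uint8, blue, green, red), "camera_matrix" (3x3 intrinsics, pixels), "k1" (the pictures are not rectified: a ray, as slopes to the right and down, at radius r is drawn at 1 + k1 r^2 times it, then the intrinsics apply), "R" (3x3) and "t" (3): a world point X has camera coordinates R X + t. Camera axes: x right, y down, z forward; pixel columns grow to the right and rows downward; lengths in m; the calibration is good to about 2 mm. A picture is of the moment at which its call begins. There is no depth.
- bot.job_done(): hands the job in; it is judged then, once.
The state is a dict: "clock": time; "joint_pos": joint angles; "joint_vel": joint speeds; "tau": joint torques, N m; "eef_pos": TCP position; "tool_rot": TCP orientation; "ft_force": force on the tool from outside, world axes, zero at the start; "ft_torque": the same for the moment, N m; "grip_width": finger opening in m; "grasp_force": force on a finger pad.
Only numpy, scipy, OpenCV 4.12 (cv2) and the standard library are available. Lean on these libraries where they do the work, as an engineer would, in place of code of your own. Each camera call takes 0.05 s, during which the arm holds its last target. There are 200 camera calls.

## Working session

There is one attempt and no reset: what is moved stays moved. The work goes in short steps, Python scripts to look and compute and a tool call to move; the robot and the scene stay as the last step left them, time stands still between calls to the robot, and variables do not carry over. Pictures are saved under pics/ and viewed, at most 10 in all, crops included, and the job is handed in when it is done.

Besides the shell and the picture viewer there is one more tool, called after "Request:" as name([rows], argument=value, ...), one row to a line, values as JSON. apply_moves: Moves the arm, as the interface text tells. Shifts and turns lie within -1 to 1; 1 stands for 20 mm of shift or 60 degrees of turn. Its arguments: {"type":"object","properties":{"commands":{"type":"array","items":{"type":"array","items":{"type":"number","minimum":-1,"maximum":1}}},"claw":{"type":"number"}},"required":["commands"]}

```bash
mkdir -p pics; cat > h.py <<'E'
import numpy as np, cv2
from workcell import bot
def ray(c,uv):
    K=c["camera_matrix"];d=np.array([(uv[0]-K[0][2])/K[0][0],(uv[1]-K[1][2])/K[1][1]])
    s=d.copy()
    for _ in range(20): s=d/(1+c["k1"]*(s@s))
    R=np.array(c["R"]);t=np.array(c["t"])
    return -R.T@t, R.T@np.array([s[0],s[1],1])
def onz(c,uv,z):
    o,d=ray(c,uv); return o+d*(z-o[2])/d[2]
def proj(c,X):
    p=np.array(c["R"])@np.array(X)+np.array(c["t"]);s=p[:2]/p[2];s=s*(1+c["k1"]*(s@s));K=np.array(c["camera_matrix"])
    return K[:2,:2]@s+K[:2,2]
E
python3 - <<'E'
from h import *
import pickle
cs={n:bot.camera(n) for n in("scene","top")}
pickle.dump(cs,open("c0.pkl","wb"))
for n,c in cs.items():
    cv2.imwrite(f"pics/{n}0.png",cv2.resize(c["image"],(800,600),interpolation=cv2.INTER_CUBIC)); print(n,ray(c,(280,210)),c["k1"],c["camera_matrix"])
o=bot.get_obs();print(o["clock"],o["eef_pos"],o["tool_rot"])
E
```

```text
scene (array([0.85730441, 0.40521555, 0.9786217 ]), array([-0.31023242, -0.41530852, -0.855153  ])) -0.04838189913468069 [[462.14920187   0.         279.28700688]
 [  0.         462.14920187 208.56841337]
 [  0.           0.           1.        ]]
top (array([0.46618742, 0.01276697, 1.10778717]), array([ 0.08493253, -0.01657947, -0.9962581 ])) 0.00846434915341097 [[381.05480264   0.         281.55421932]
 [  0.         381.05480264 210.53691162]
 [  0.           0.           1.        ]]
0.1 [0.19762952 0.45869548 0.25250116] [ 2.02016457e-01  9.79381666e-01 -9.33850225e-04 -1.77902062e-04]
```

View pics/scene0.png

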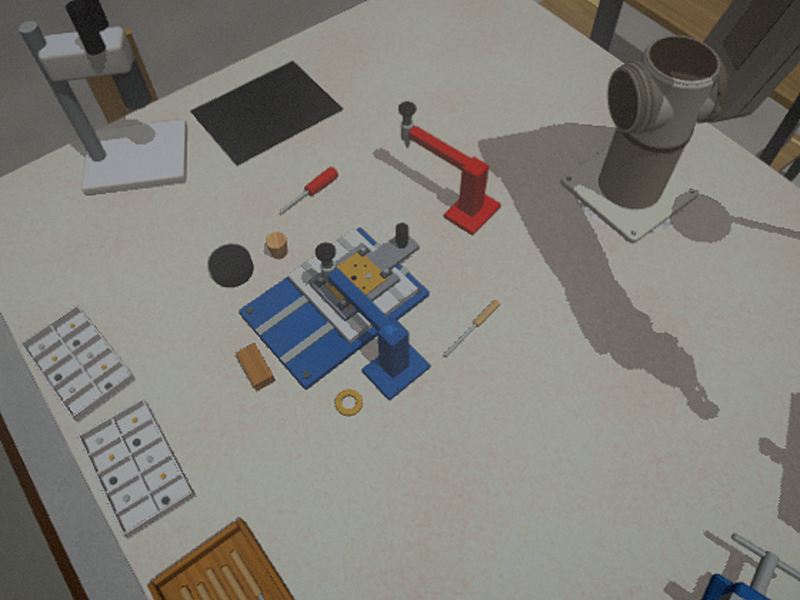

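View pics/top0.png

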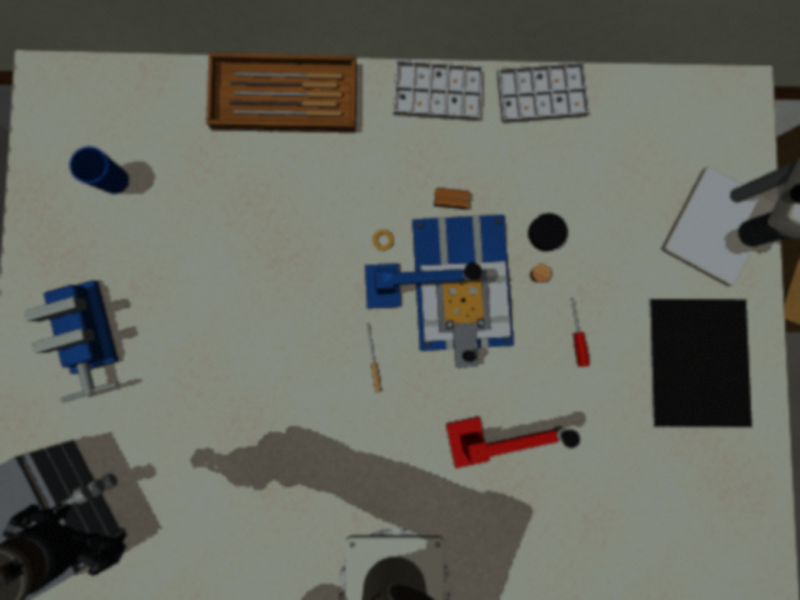

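The scene view shows the blue press with its head at about (326,250) and the knob at about (402,232). The top view has the head at (472,271) and the knob at (470,355). The red press is the decoy.

```bash
python3 - <<'E'
from h import *
import pickle
cs=pickle.load(open("c0.pkl","rb"))
a=cs["scene"]["image"][150:290,160:310]; b=cs["top"]["image"][140:265,245:370]
a=cv2.resize(a,(450,420),interpolation=cv2.INTER_CUBIC);b=cv2.resize(b,(350,350),interpolation=cv2.INTER_CUBIC)
m=np.zeros((420,800,3),np.uint8);m[:420,:450]=a;m[:350,450:]=b
cv2.imwrite("pics/crop0.png",cv2.convertScaleAbs(m,alpha=1.4))
for n,c in cs.items():
    im=c["image"]; hsv=cv2.cvtColor(im,cv2.COLOR_BGR2HSV)
    for nm,mk in(("dark",(im.max(2)<50)),("blue",(hsv[...,0]>100)&(hsv[...,0]<125)&(hsv[...,1]>120)&(hsv[...,2]>50)),("brass",(hsv[...,0]>12)&(hsv[...,0]<30)&(hsv[...,1]>120)&(hsv[...,2]>100))):
        k,l,s,ce=cv2.connectedComponentsWithStats(mk.astype(np.uint8))
        for i in range(1,k):
            x,y,w,h,A=s[i]
            if A>25 and 140<ce[i][0]<420 and 120<ce[i][1]<310: print(n,nm,(x,y,w,h,A),ce[i].round(1))
E
```

```text
scene dark (np.int32(161), np.int32(182), np.int32(16), np.int32(19), np.int32(53)) [170.7 193.1]
scene blue (np.int32(250), np.int32(160), np.int32(13), np.int32(12), np.int32(35)) [256.7 165.5]
scene blue (np.int32(200), np.int32(188), np.int32(100), np.int32(84), np.int32(1896)) [244.8 232.8]
scene blue (np.int32(168), np.int32(195), np.int32(43), np.int32(36), np.int32(660)) [189.2 211.9]
scene blue (np.int32(182), np.int32(212), np.int32(47), np.int32(38), np.int32(817)) [205.4 230.2]
scene blue (np.int32(254), np.int32(240), np.int32(47), np.int32(39), np.int32(660)) [277.1 261.4]
scene brass (np.int32(236), np.int32(177), np.int32(36), np.int32(29), np.int32(487)) [253.2 190.4]
scene brass (np.int32(228), np.int32(198), np.int32(13), np.int32(12), np.int32(35)) [234.5 204.1]
scene brass (np.int32(166), np.int32(240), np.int32(25), np.int32(30), np.int32(396)) [177.4 254.7]
scene brass (np.int32(235), np.int32(273), np.int32(18), np.int32(18), np.int32(170)) [243.6 281.1]
top dark (np.int32(370), np.int32(150), np.int32(27), np.int32(25), np.int32(532)) [383.2 162.2]
top dark (
[... 738 characters left out ...]
t32(570)) [321.9 167.7]
top blue (np.int32(342), np.int32(235), np.int32(17), np.int32(7), np.int32(81)) [350.  238.9]
top brass (np.int32(305), np.int32(132), np.int32(23), np.int32(8), np.int32(114)) [315.5 135.5]
top brass (np.int32(306), np.int32(140), np.int32(21), np.int32(4), np.int32(39)) [316.3 141.2]
top brass (np.int32(261), np.int32(161), np.int32(14), np.int32(14), np.int32(96)) [267.7 167.4]
top brass (np.int32(373), np.int32(185), np.int32(12), np.int32(12), np.int32(107)) [378.6 190.8]
top brass (np.int32(310), np.int32(198), np.int32(28), np.int32(28), np.int32(637)) [323.8 211.8]
top brass (np.int32(261), np.int32(255), np.int32(5), np.int32(19), np.int32(45)) [262.8 263.9]
```

View pics/crop0.png

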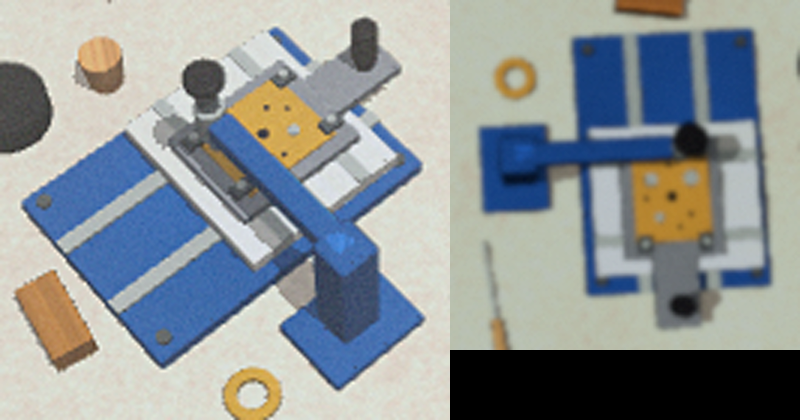

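The crop shows all the relevant parts: base corners, knob, push head, and rivets at about (691,178) and (665,212) in the right crop. The square stud is at (653,180). Next I'll measure them to subpixel precision.

```bash
cat > meas.py <<'E'
from h import *
def blob(c,box,fn,pick):
    x0,y0,x1,y1=box; im=cv2.resize(c["image"][y0:y1,x0:x1],None,fx=6,fy=6,interpolation=cv2.INTER_CUBIC)
    m=fn(im).astype(np.uint8);k,l,s,ce=cv2.connectedComponentsWithStats(m)
    r=[]
    for i in range(1,k):
        if s[i][4]>36*4: r.append(((ce[i]+.5)/6-.5+[x0,y0],s[i][4]/36,s[i][2:4]/6))
    return sorted(r,key=lambda t:np.hypot(*(t[0]-pick)))
dark=lambda T:(lambda im:(im.max(2)<T))
def sat(im): h=cv2.cvtColor(im,cv2.COLOR_BGR2HSV);return (h[...,1]<100)&(h[...,2]>95)
E
python3 - <<'E'
from meas import *
import pickle
cs=pickle.load(open("c0.pkl","rb"));S,T=cs["scene"],cs["top"]
for nm,box in(("Shead",(S,(215,165,240,190),(227,176),.1615)),("Sknob",(S,(272,150,292,178),(281,164),.074)),("Thead",(T,(320,180,345,198),(331,190),.1615)),("Tknob",(T,(318,240,342,258),(328,248),.090))):
    c,b,p,z=box
    for t in(55,65,75,85):
        r=blob(c,b,dark(t),p)
        if r: print(nm,t,r[0][0].round(2),r[0][1].round(0),r[0][2].round(1),onz(c,r[0][0],z).round(4))
for nm,c,b,p in(("S",S,(235,176,275,207),(257,193)),("T",T,(308,196,341,226),(324,211))):
    for r in blob(c,b,sat,p)[:9]: print(nm,r[0].round(2),r[1].round(1),r[2].round(1),onz(c,r[0],.0555).round(4))
E
```

```text
Shead 55 [227.18 176.82] 104.0 [12.8 15.5] [ 0.6    -0.1285  0.1615]
Shead 65 [227.43 177.27] 160.0 [13.3 17.2] [ 0.6002 -0.1272  0.1615]
Shead 75 [227.55 177.6 ] 174.0 [13.7 17.5] [ 0.6005 -0.1263  0.1615]
Shead 85 [227.59 177.68] 182.0 [13.8 17.8] [ 0.6005 -0.1261  0.1615]
Sknob 55 [280.71 165.54] 83.0 [ 8.  16.8] [ 0.4507 -0.1333  0.074 ]
Sknob 65 [280.85 164.55] 123.0 [ 8.8 17.2] [ 0.4486 -0.1354  0.074 ]
Sknob 75 [280.84 164.61] 133.0 [ 9.3 17.5] [ 0.4487 -0.1353  0.074 ]
Sknob 85 [280.52 164.9 ] 150.0 [13.  17.8] [ 0.4498 -0.1351  0.074 ]
Thead 55 [331.08 190.93] 164.0 [20.7 14.3] [ 0.5964 -0.1307  0.1615]
Thead 65 [331.35 191.23] 193.0 [22.7 14.7] [ 0.5956 -0.1314  0.1615]
Thead 75 [331.92 191.44] 225.0 [25.  15.2] [ 0.5951 -0.1328  0.1615]
Thead 85 [332.28 191.37] 256.0 [25.  15.8] [ 0.5953 -0.1337  0.1615]
Tknob 55 [328.45 248.62] 75.0 [10.8  8.7] [ 0.4512 -0.1344  0.09  ]
Tknob 65 [329.19 247.91] 101.0 [13.5 14.2] [ 0.4531 -0.1363  0.09  ]
Tknob 75 [329.41 247.76] 127.0 [14.5 14.5] [ 0.4535 -0.1369  0.09  ]
Tknob 85 [327.61 246.96] 253.0 [19.7 16.5] [ 0.4556 -0.1321  0.09  ]
S [257.4  192.77] 14.7 [4.3 4.3] [ 0.5357 -0.1145  0.0555]
S [263.69 199.72] 112.1 [40.  19.5] [ 0.5355 -0.0894  0.0555]
S [266.55 181.38] 195.4 [19.8 15.2] [ 0.4986 -0.1276  0.0555]
S [271.56 204.26] 29.5 [8.  6.2] [ 0.5285 -0.0678  0.0555]
S [239.73 179.22] 87.5 [15.2 11. ] [ 0.5464 -0.1729  0.0555]
T [319.39 217.13] 7.8 [3.2 3.3] [ 0.5373 -0.1142  0.0555]
T [330.67 202.96] 24.1 [5.7 5.7] [ 0.5772 -0.1456  0.0555]
T [316.39 203.63] 18.1 [4.8 4.7] [ 0.5749 -0.1058  0.0555]
T [309.63 206.09] 5.2 [ 1.2 14.7] [ 0.5678 -0.087   0.0555]
```

View zoom.

Knob and rivets agree: the small-to-large vector is 50.8 mm against 51.0 expected, yaw is about 0.065 rad, and the knob is at about (0.450,-0.134). The head blobs are contaminated by stem and shadow, so I'll zoom in on them.

```bash
python3 - <<'E'
from h import *
import pickle
cs=pickle.load(open("c0.pkl","rb"));S,T=cs["scene"],cs["top"]
a=S["image"][165:205,210:250];b=T["image"][178:218,310:350]
m=np.hstack([cv2.resize(i,(400,400),interpolation=cv2.INTER_NEAREST) for i in(a,b)])
cv2.imwrite("pics/z.png",cv2.convertScaleAbs(m,alpha=1.6))
# base corners in top / scene from blue
for c,p in((T,.016),(S,.016)):
    h=cv2.cvtColor(c["image"],cv2.COLOR_BGR2HSV);bm=((h[...,0]>100)&(h[...,0]<125)&(h[...,1]>110)&(h[...,2]>40))
    np.save("bm%d.npy"%(c is S),bm)
bm=np.load("bm0.npy")
# right edge (stage -y) rows 155..180, far edge cols 315..350
L=np.array([onz(T,(np.where(bm[r,330:372])[0].max()+330.5,r),.016)[:2] for r in range(156,181)])
F=np.array([onz(T,(x,np.where(bm[145:190,x])[0].min()+144.5),.016)[:2] for x in list(range(292,310))+list(range(315,330))+list(range(338,352))])
print("edge yaw",np.polyfit(L[:,0],L[:,1],1),"far",np.polyfit(F[:,1],F[:,0],1))
# press arm top-line centre in top view
ys=[];
for x in range(288,322):
    r=np.where(bm[185:206,x])[0]+185; ys.append((x,r.min(),r.max()))
print(ys[::4])
E
```

```text
Traceback (most recent call last):
ValueError: zero-size array to reduction operation minimum which has no identity
```

View pics/z.png

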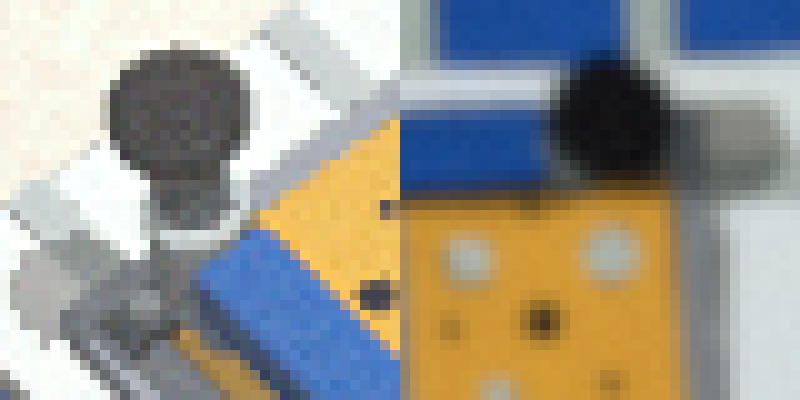

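The zoom shows the head's outline at columns 220.0–234.7 with its top at row 168.7 in the scene view, and columns 324.3–336.7, rows 183.3–195.5 in the top view. Now I'll compute the punch position, cross-check it with the press arm, and fix the yaw.

```bash
python3 - <<'E'
from h import *
import pickle
cs=pickle.load(open("c0.pkl","rb"));S,T=cs["scene"],cs["top"]
print("S",onz(S,(227.35,174.6),.168),onz(S,(227.35,175.6),.1615),"bush col",onz(S,(229.7,187),.128))
print("T",onz(T,(330.5,189.4),.168),onz(T,(330.5,189.4),.163))
oS,dS=ray(S,(227.35,175.3));oT,dT=ray(T,(330.5,189.4))
A=np.stack([dS,-dT],1);k=np.linalg.lstsq(A,oT-oS,rcond=None)[0];print("tri",oS+dS*k[0],oT+dT*k[1])
bm=np.load("bm0.npy");G=[]
for x in range(288,322):
    r=np.where(bm[183:206,x])[0]+183
    if len(r)>4: G.append((x,r.min()-.5,r.max()+.5))
print(G[::5])
g=np.array(G);P=np.array([onz(T,(a,(b+c)/2),.122)[:2] for a,b,c in g]);p=np.polyfit(P[:,1],P[:,0],1);print("arm line x=",p,"at y=-.13:",np.polyval(p,-.13))
F=[]
for x in list(range(292,310))+list(range(315,330))+list(range(338,352)):
    r=np.where(bm[145:180,x])[0]
    if len(r): F.append(onz(T,(x,r.min()+144.5),.016)[:2])
F=np.array(F);print("far",np.polyfit(F[:,1],F[:,0],1),len(F))
L=np.array([onz(T,(np.where(bm[r,330:372])[0].max()+330.5,r),.016)[:2] for r in list(range(156,180))+list(range(185,239)) if bm[r,330:372].any()]);print("right",np.polyfit(L[:,0],L[:,1],1),len(L))
E
```

```text
S [ 0.59843423 -0.12891423  0.168     ] [ 0.59785647 -0.13098715  0.1615    ] bush col [ 0.60056246 -0.12397289  0.128     ]
T [ 0.59933229 -0.1282806   0.168     ] [ 0.60004067 -0.12903102  0.163     ]
tri [ 0.59912069 -0.12811062  0.16688627] [ 0.59947609 -0.12843293  0.166985  ]
[(288, np.float64(190.5), np.float64(197.5)), (293, np.float64(182.5), np.float64(205.5)), (298, np.float64(182.5), np.float64(197.5)), (303, np.float64(182.5), np.float64(197.5)), (308, np.float64(189.5), np.float64(197.5)), (313, np.float64(188.5), np.float64(196.5)), (318, np.float64(182.5), np.float64(196.5))]
arm line x= [-0.09825784  0.59386249] at y=-.13: 0.6066360094217292
far [-0.0897192   0.71881638] 45
right [ 0.06743018 -0.26436409] 29
```

Request:
apply_moves([
  [0,0,0,-0.09],
  [0,0,0,-0.09],
  [0,0,0,-0.09],
  [0,0,0,-0.09],
  [0,0,0,-0.09],
], claw=0)

```text
clock: 0.52
eef_pos: [0.1977, 0.4588, 0.2528]
tool_rot: [-0.035, 0.999, -0.001, -0.0]
ft_force: [0.2, 0.1, 0.4]
grip_width: 0.0854
grasp_force: 0.0
```

Request:
apply_moves([
  [-0.33,-0.95,0,0],
  [-0.33,-0.95,0,0],
  [-0.33,-0.95,0,0],
  [-0.33,-0.95,0,0],
  [-0.33,-0.95,0,0],
])

```text
clock: 0.93
eef_pos: [0.2369, 0.3654, 0.2528]
tool_rot: [-0.032, 0.999, -0.001, -0.0]
ft_force: [0.3, 0.2, -0.0]
grip_width: 0.0852
grasp_force: 0.0
```

```bash
cat > plan.py <<'E'
import sys
from h import *
from scipy.spatial.transform import Rotation as Ro
def plan(X,yaw=None):
    o=bot.get_obs();R=Ro.from_quat(o["tool_rot"]).as_matrix()
    d=R.T@(np.array(X)-o["eef_pos"])/.02
    print("t",round(o["clock"],2),"tcp",np.round(o["eef_pos"],4),"y-yaw",round(np.arctan2(-R[0,1],R[1,1]),4),"tilt",R[:,2].round(3),"F",np.round(o["ft_force"],1),"q",np.round(o["joint_pos"],2),"units",d.round(3))
if __name__=="__main__": plan([float(a) for a in sys.argv[1:4]])
E
python3 plan.py .4502 -.1342 .253
```

```text
t 0.93 tcp [0.2369 0.3654 0.2528] y-yaw 0.0649 tilt [-0.001 -0.001 -1.   ] F [ 0.3  0.2 -0. ] q [ 1.    0.11 -0.15  1.31 -0.    0.93] units [-9.0240e+00 -2.5618e+01  9.0000e-03]
```

Request:
apply_moves([
  [-0.35,-1,0,0],
  [-0.35,-1,0,0],
  [-0.35,-1,0,0],
  [-0.35,-1,0,0],
  [-0.35,-1,0,0],
])

```text
clock: 1.35
eef_pos: [0.2783, 0.2678, 0.253]
tool_rot: [-0.032, 0.999, -0.0, -0.0]
ft_force: [0.4, 0.4, 0.2]
grip_width: 0.0855
grasp_force: 0.0
```

Request:
apply_moves([
  [-0.35,-1,0,0],
  [-0.35,-1,0,0],
  [-0.35,-1,0,0],
  [-0.35,-1,0,0],
  [-0.35,-1,0,0],
])

```text
clock: 1.77
eef_pos: [0.3196, 0.1703, 0.253]
tool_rot: [-0.032, 0.999, -0.0, -0.0]
ft_force: [0.4, 0.5, -0.3]
grip_width: 0.0852
grasp_force: 0.0
```

Request:
apply_moves([
  [-0.35,-1,0,0],
  [-0.35,-1,0,0],
  [-0.35,-1,0,0],
  [-0.35,-1,0,0],
  [-0.35,-1,0,0],
])

```text
clock: 2.18
eef_pos: [0.3609, 0.0728, 0.253]
tool_rot: [-0.032, 0.999, -0.0, -0.0]
ft_force: [-0.1, 1.2, 0.6]
grip_width: 0.0852
grasp_force: 0.0
```

Request:
apply_moves([
  [-0.35,-1,0,0],
  [-0.35,-1,0,0],
  [-0.35,-1,0,0],
  [-0.35,-1,0,0],
  [-0.35,-1,0,0],
])

```text
clock: 2.6
eef_pos: [0.4023, -0.0247, 0.253]
tool_rot: [-0.032, 0.999, 0.0, -0.0]
ft_force: [0.7, 0.4, -0.3]
grip_width: 0.0853
grasp_force: 0.0
```

Request:
apply_moves([
  [-0.35,-0.9,0,0],
  [-0.35,-0.9,0,0],
  [-0.35,-0.8,0,0],
  [-0.2,-0.5,0,0],
  [0,0,0,0],
])

```text
clock: 3.02
eef_pos: [0.4318, -0.0853, 0.2528]
tool_rot: [-0.031, 1.0, -0.0, -0.0]
ft_force: [1.1, 0.4, 0.5]
grip_width: 0.0852
grasp_force: 0.0
```

```bash
python3 plan.py .4502 -.1342 .081
```

```text
t 3.02 tcp [ 0.4318 -0.0853  0.2528] y-yaw 0.0621 tilt [-0. -0. -1.] F [1.1 0.4 0.5] q [-0.19  0.12 -0.14  1.31 -0.   -0.26] units [-0.769 -2.498  8.592]
```

Request:
apply_moves([
  [-0.26,-0.83,0,0],
  [-0.26,-0.83,0,0],
  [-0.25,-0.84,0.5,0],
  [0,0,1,0],
  [0,0,1,0],
])

```text
clock: 3.43
eef_pos: [0.4504, -0.1328, 0.2032]
tool_rot: [-0.032, 0.999, -0.0, 0.001]
ft_force: [0.2, -0.2, -0.1]
grip_width: 0.0856
grasp_force: 0.0
```

Request:
apply_moves([
  [0,0,1,0],
  [0,0,1,0],
  [0,0,0.8,0],
  [0,0,0,0],
  [0,0,0,0],
])

```text
clock: 3.85
eef_pos: [0.4489, -0.1318, 0.1468]
tool_rot: [-0.033, 0.999, 0.001, -0.001]
ft_force: [0.2, 0.4, -0.2]
grip_width: 0.0854
grasp_force: 0.0
```

```bash
python3 - <<'E'
from plan import *
plan([.4502,-.1342,.081])
c=bot.camera("scene");cv2.imwrite("pics/s1.png",cv2.resize(c["image"][60:320,120:470],(800,594),interpolation=cv2.INTER_CUBIC))
E
```

```text
t 3.85 tcp [ 0.4489 -0.1318  0.1468] y-yaw 0.0653 tilt [-0.003  0.001 -1.   ] F [ 0.2  0.4 -0.2] q [-0.29  0.26 -0.26  1.05  0.   -0.35] units [-0.067 -0.128  3.288]
```

View pics/s1.png

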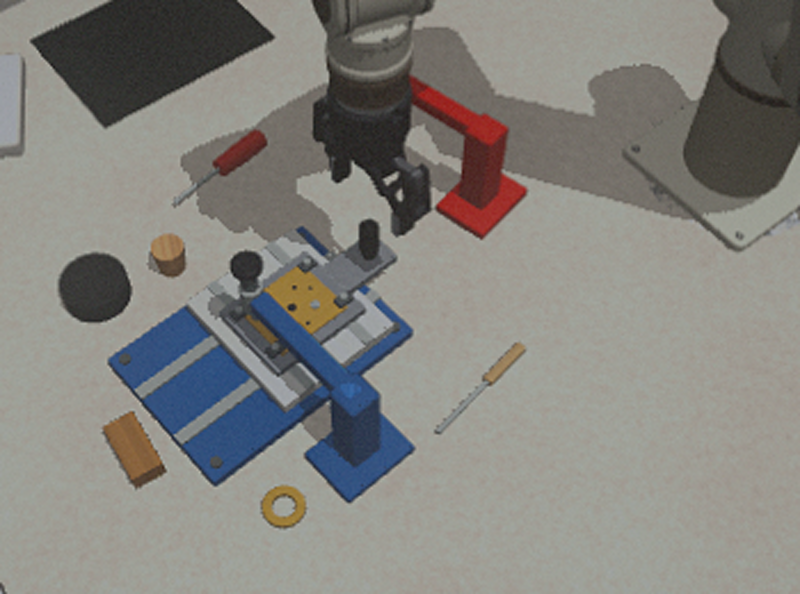

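The gripper hangs above the knob at (368,240) and the forearm is well clear of the red press. I'll go down and grip.

Request:
apply_moves([
  [-0.07,-0.13,0.9,0],
  [0,0,0.9,0],
  [0,0,0.9,0],
  [0,0,0.6,0],
  [0,0,0,0],
])

```text
clock: 4.32
eef_pos: [0.4507, -0.1348, 0.0805]
tool_rot: [-0.032, 0.999, 0.0, -0.001]
ft_force: [-0.2, 0.1, -0.5]
grip_width: 0.0854
grasp_force: 0.0
```

```bash
python3 plan.py .4502 -.1342 .081
```

```text
t 4.32 tcp [ 0.4507 -0.1348  0.0805] y-yaw 0.0647 tilt [-0.002  0.001 -1.   ] F [-0.2  0.1 -0.5] q [-0.29  0.34 -0.35  0.88  0.   -0.36] units [ 0.023  0.032 -0.024]
```

Request:
apply_moves([
  [0,0,0,0],
  [0,0,0,0],
  [0,0,0,0],
  [0,0,0,0],
  [0,0,0,0],
], claw=1)

```text
clock: 4.73
eef_pos: [0.4521, -0.1355, 0.0822]
tool_rot: [-0.032, 0.999, -0.0, 0.001]
ft_force: [0.1, -1.4, 0.5]
grip_width: 0.0256
grasp_force: 0.0
```

Request:
apply_moves([
  [0,0,0,0],
  [0,0,0,0],
  [0,0,0,0],
  [0,0,0,0],
  [0,0,0,0],
])

```text
clock: 5.15
eef_pos: [0.452, -0.1354, 0.0823]
tool_rot: [-0.032, 0.999, -0.0, 0.001]
ft_force: [-1.3, -0.2, 4.5]
grip_width: 0.0206
grasp_force: 58.4
```

```bash
python3 - <<'E'
from plan import *
o=bot.get_obs();print(o["grip_width"],o["grasp_force"])
p=o["eef_pos"];plan([p[0]+.0219,p[1]+.0173,p[2]])
E
```

```text
0.020577933147715357 58.39772525941953
t 5.15 tcp [ 0.452  -0.1354  0.0823] y-yaw 0.0644 tilt [ 0.002 -0.    -1.   ] F [-1.3 -0.2  4.5] q [-0.29  0.34 -0.35  0.89  0.   -0.36] units [-1.148  0.793  0.002]
```

Request:
apply_moves([
  [-0.25,0.18,0,0],
  [-0.3,0.21,0,0],
  [-0.3,0.2,0,0],
  [-0.3,0.2,0,0],
  [0,0,0,0],
])

```text
clock: 5.57
eef_pos: [0.4749, -0.1182, 0.0823]
tool_rot: [-0.032, 0.999, -0.001, 0.001]
ft_force: [0.8, -0.3, 5.2]
grip_width: 0.0209
grasp_force: 58.8
```

Request:
apply_moves([
  [0,0,0,0],
  [0,0,0,0],
  [0,0,0,0],
  [0,0,0,0],
  [0,0,0,0],
])

```text
clock: 5.98
eef_pos: [0.4748, -0.1183, 0.0823]
tool_rot: [-0.032, 0.999, -0.0, 0.002]
ft_force: [1.7, 0.5, 4.9]
grip_width: 0.0207
grasp_force: 58.8
```

```bash
python3 - <<'E'
from plan import *
from meas import *
plan([.452+.0219,-.1354+.0173,.0823])
S=bot.camera("scene");T=bot.camera("top")
yaw=.066;c,s=np.cos(yaw),np.sin(yaw);M=np.array([[c,-s],[s,c]])
sm=np.array([.5368,-.1145])+[.0219,.0173]
for nm,C in(("S",S),("T",T)):
    p=proj(C,[*sm,.0555]);x,y=p.astype(int);print(nm,"expect small",p.round(1),sm)
    for r in blob(C,(x-14,y-14,x+15,y+15),sat,p)[:3]: print(r[0].round(2),r[1].round(1),onz(C,r[0],.0555).round(4))
a=cv2.resize(S["image"][150:240,195:315],(480,360),interpolation=cv2.INTER_CUBIC);b=cv2.resize(T["image"][170:260,290:360],(280,360),interpolation=cv2.INTER_CUBIC)
cv2.imwrite("pics/s2.png",cv2.convertScaleAbs(np.hstack([a,b]),alpha=1.5))
E
```

```text
t 5.98 tcp [ 0.4748 -0.1183  0.0823] y-yaw 0.0644 tilt [ 0.004 -0.    -1.   ] F [1.7 0.5 4.9] q [-0.24  0.36 -0.3   0.9   0.   -0.31] units [ 0.046  0.012 -0.002]
S expect small [253.8 202.6] [ 0.5587 -0.0972]
[260.2 206.8] 58.0 [ 0.5537 -0.0786  0.0555]
[261.91 192.34] 120.9 [ 0.5265 -0.1089  0.0555]
[242.03 212.99] 16.8 [ 0.5972 -0.0909  0.0555]
T expect small [313.3 209.4] [ 0.5587 -0.0972]
[313.51 208.95] 8.6 [ 0.5599 -0.0978  0.0555]
[304.4 208.4] 4.7 [ 0.5611 -0.0724  0.0555]
[299.56 212.52] 49.4 [ 0.5495 -0.0591  0.0555]
```

View pics/s2.png

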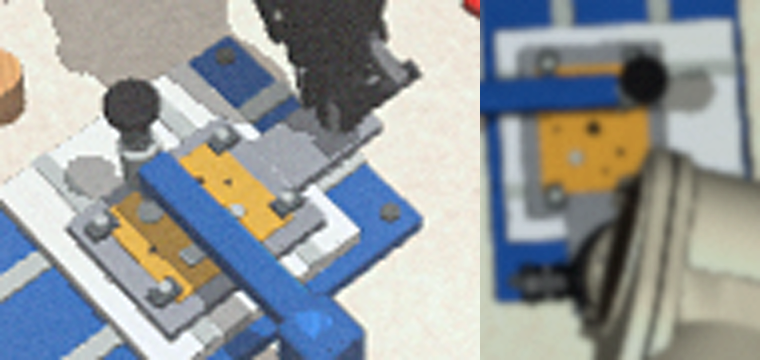

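The rivets are visible under the arm in the scene view: large at about (150,212) and small at about (237,211) in the crop. Next I'll check the offsets numerically.

```bash
python3 - <<'E'
from meas import *
S=bot.camera("scene")
im=S["image"]
print("large S",onz(S,(232.0,202.5),.056),"small S",onz(S,(253.75,202.2),.056))
for z in(.128,.094,.066,.056): p=proj(S,[.5991,-.1285,z]);print(z,p.round(1),((p+.5-[195,150])*4).round(0))
a=cv2.resize(im[170:220,215:265],(600,600),interpolation=cv2.INTER_CUBIC)
cv2.imwrite("pics/s3.png",cv2.convertScaleAbs(a,alpha=1.7))
E
```

```text
large S [ 0.59947003 -0.1288715   0.056     ] small S [ 0.55838962 -0.09796577  0.056     ]
0.128 [229.1 185.3] [138. 143.]
0.094 [230.6 193.7] [144. 177.]
0.066 [231.8 200.3] [149. 203.]
0.056 [232.2 202.5] [151. 212.]
```

View pics/s3.png

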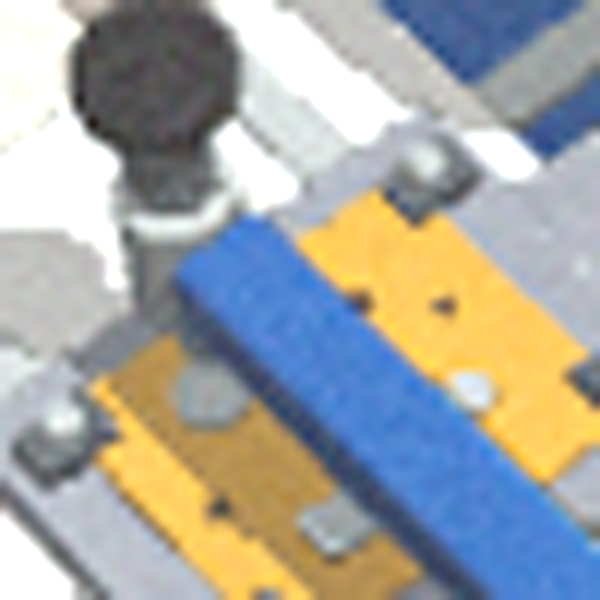

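The large rivet is at (232.2,202.2) px and the punch axis projects to (232.2,202.5), so it is centred to about 1 mm. I'll release, lift and go to the push head.

Request:
apply_moves([
  [0,0,0,0],
  [0,0,0,0],
  [0,0,0,0],
  [0,0,0,0],
  [0,0,0,0],
], claw=0)

```text
clock: 6.55
eef_pos: [0.4728, -0.118, 0.0809]
tool_rot: [-0.032, 0.999, 0.0, -0.001]
ft_force: [-0.9, -0.5, 0.0]
grip_width: 0.0798
grasp_force: 0.0
```

Request:
apply_moves([
  [0,0,0,0],
  [0,0,-0.5,0],
  [0,0,-1,0],
  [0,0,-1,0],
  [0,0,-1,0],
])

```text
clock: 6.97
eef_pos: [0.4732, -0.118, 0.1526]
tool_rot: [-0.032, 0.999, 0.0, -0.0]
ft_force: [0.6, -0.4, -0.1]
grip_width: 0.0855
grasp_force: 0.0
```

Request:
apply_moves([
  [0,0,-1,0],
  [0,0,-1,0],
  [0,0,-1,0],
  [0,0,-1,0],
  [0,0,0,0],
], claw=1)

```text
clock: 7.38
eef_pos: [0.4756, -0.1186, 0.2363]
tool_rot: [-0.032, 0.999, -0.001, 0.004]
ft_force: [-0.3, 0.3, 0.0]
grip_width: 0.0257
grasp_force: 0.0
```

```bash
python3 plan.py .5993 -.1287 .21
```

```text
t 7.38 tcp [ 0.4756 -0.1186  0.2363] y-yaw 0.0645 tilt [ 0.008 -0.002 -1.   ] F [-0.3  0.3  0. ] q [-0.24  0.22 -0.06  1.28  0.   -0.31] units [-6.129 -0.9    1.368]
```

Request:
apply_moves([
  [-0.9,-0.18,0,0],
  [-0.9,-0.18,0,0],
  [-0.9,-0.18,0,0],
  [-0.9,-0.18,0,0],
  [-0.9,-0.18,0,0],
])

```text
clock: 7.8
eef_pos: [0.5648, -0.1302, 0.231]
tool_rot: [-0.032, 0.999, 0.0, -0.0]
ft_force: [0.2, -0.3, -0.5]
grip_width: 0.0
grasp_force: 0.0
```

Request:
apply_moves([
  [-0.8,0,0,0],
  [-0.7,0,0,0],
  [0,0,0,0],
  [0,0,0,0],
  [0,0,0,0],
])

```text
clock: 8.22
eef_pos: [0.5935, -0.1282, 0.2308]
tool_rot: [-0.032, 0.999, 0.0, -0.001]
ft_force: [-0.1, 0.4, -0.8]
grip_width: -0.0001
grasp_force: 0.0
```

```bash
python3 - <<'E'
from plan import *
from meas import *
plan([.5993,-.1287,.205])
S=bot.camera("scene")
for nm,p in(("large",(232.2,202.5)),("small",(253.7,202.2))):
    x,y=map(int,p)
    def f(im): h=cv2.cvtColor(im,cv2.COLOR_BGR2HSV);return (h[...,1]<(60 if nm=="large" else 100))&(h[...,2]>60)
    for r in blob(S,(x-6,y-4,x+7,y+6),f,p)[:2]: print(nm,r[0].round(2),r[1].round(1),onz(S,r[0],.056).round(4))
a=S["image"][130:230,195:315];cv2.imwrite("pics/s4.png",cv2.convertScaleAbs(cv2.resize(a,(600,500),interpolation=cv2.INTER_CUBIC),alpha=1.5))
E
```

```text
t 8.22 tcp [ 0.5935 -0.1282  0.2308] y-yaw 0.0645 tilt [-0.002  0.    -1.   ] F [-0.1  0.4 -0.8] q [-0.21  0.47  0.27  1.38 -0.   -0.28] units [-0.292 -0.045  1.291]
large [232.1  202.04] 34.8 [ 0.5986 -0.1298  0.056 ]
small [252.84 202.13] 19.5 [ 0.56   -0.0994  0.056 ]
```

View pics/s4.png

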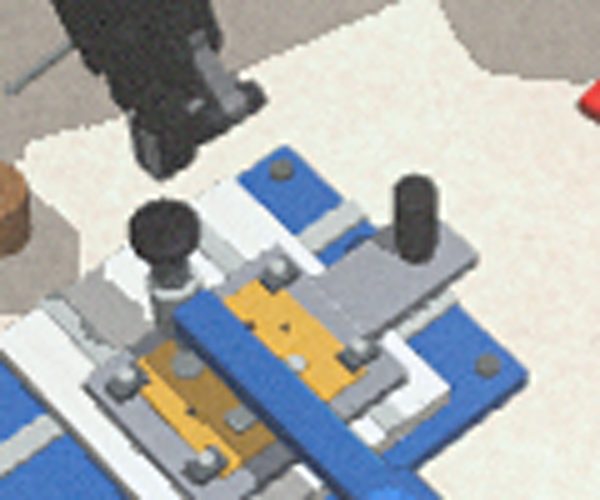

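The large rivet is unmoved under the punch, and the tool is just above the head. I'll descend.

Request:
apply_moves([
  [-0.29,-0.04,0.4,0],
  [0,0,0.5,0],
  [0,0,0.5,0],
  [0,0,0,0],
  [0,0,0,0],
])

```text
clock: 8.68
eef_pos: [0.599, -0.1286, 0.2017]
tool_rot: [-0.032, 0.999, 0.0, -0.002]
ft_force: [-0.4, 0.4, -0.3]
grip_width: 0.0
grasp_force: 0.0
```

```bash
python3 plan.py .5993 -.1287 .180
```

```text
t 8.68 tcp [ 0.599  -0.1286  0.2017] y-yaw 0.0643 tilt [-0.003  0.001 -1.   ] F [-0.4  0.4 -0.3] q [-0.21  0.49  0.24  1.32 -0.   -0.28] units [-0.016 -0.009  1.087]
```

Request:
apply_moves([
  [0,0,0.3,0],
  [0,0,0.3,0],
  [0,0,0.2,0],
  [0,0,0.1,0],
  [0,0,0.1,0],
])

```text
clock: 9.1
eef_pos: [0.6004, -0.1288, 0.1838]
tool_rot: [-0.032, 0.999, -0.0, 0.001]
ft_force: [-0.4, 1.0, 4.9]
grip_width: 0.0001
grasp_force: 2.2
```

Request:
apply_moves([
  [0,0,0.04,0],
  [0,0,0.03,0],
  [0,0,0.03,0],
  [0,0,0,0],
  [0,0,0,0],
])

```text
clock: 9.52
eef_pos: [0.6004, -0.1288, 0.1818]
tool_rot: [-0.032, 0.999, -0.0, 0.0]
ft_force: [-0.9, -1.0, 4.3]
grip_width: -0.0004
grasp_force: 2.6
```

```bash
python3 plan.py .5993 -.1287 .180
```

```text
t 9.52 tcp [ 0.6004 -0.1288  0.1818] y-yaw 0.0644 tilt [ 0.001 -0.    -1.   ] F [-0.9 -1.   4.3] q [-0.21  0.5   0.2   1.27 -0.   -0.28] units [0.055 0.009 0.091]
```

Request:
apply_moves([
  [0,0,0.06,0],
  [0,0,0.06,0],
  [0,0,0.05,0],
  [0,0,0,0],
  [0,0,0,0],
])

```text
clock: 9.93
eef_pos: [0.6005, -0.1288, 0.18]
tool_rot: [-0.032, 0.999, -0.0, 0.001]
ft_force: [-2.6, -0.2, 12.2]
grip_width: 0.0001
grasp_force: 5.8
```

Request:
apply_moves([
  [0,0,0.03,0],
  [0,0,0,0],
  [0,0,0,0],
  [0,0,0,0],
  [0,0,0,0],
])

```text
clock: 10.35
eef_pos: [0.6005, -0.1288, 0.18]
tool_rot: [-0.032, 0.999, -0.0, 0.001]
ft_force: [-3.0, 0.8, 14.2]
grip_width: -0.0003
grasp_force: 6.9
```

It reached the end stop: TCP z is 0.180 m and the force is 14 N. I'll raise and go back to the knob.

Request:
apply_moves([
  [0,0,-0.5,0],
  [0,0,-1,0],
  [0,0,-1,0],
  [0,0,-0.5,0],
  [0,0,0,0],
])

```text
clock: 10.77
eef_pos: [0.6013, -0.1289, 0.2396]
tool_rot: [-0.032, 0.999, -0.0, 0.002]
ft_force: [-0.7, -0.2, 0.5]
grip_width: -0.0
grasp_force: 0.0
```

Request:
apply_moves([
  [0.9,0.13,0,0],
  [0.9,0.13,0,0],
  [0.9,0.13,0,0],
  [0.9,0.13,0,0],
  [0.9,0.13,0,0],
])

```text
clock: 11.18
eef_pos: [0.5078, -0.1212, 0.2353]
tool_rot: [-0.032, 0.999, 0.0, -0.002]
ft_force: [1.0, 0.6, -0.2]
grip_width: -0.0001
grasp_force: 0.0
```

Request:
apply_moves([
  [0.9,0.13,0,0],
  [0.8,0.1,0,0],
  [0,0,0,0],
  [0,0,0,0],
  [0,0,0,0],
], claw=0)

```text
clock: 11.6
eef_pos: [0.4757, -0.1192, 0.2367]
tool_rot: [-0.032, 0.999, 0.0, -0.0]
ft_force: [-0.2, -0.9, 0.4]
grip_width: 0.0605
grasp_force: 0.0
```

```bash
python3 plan.py .474 -.118 .081
```

```text
t 11.6 tcp [ 0.4757 -0.1192  0.2367] y-yaw 0.0645 tilt [-0.  0. -1.] F [-0.2 -0.9  0.4] q [-0.25  0.23 -0.05  1.29  0.   -0.31] units [0.077 0.062 7.783]
```

Request:
apply_moves([
  [0.08,0.06,0.4,0],
  [0,0,1,0],
  [0,0,1,0],
  [0,0,1,0],
  [0,0,1,0],
])

```text
clock: 12.02
eef_pos: [0.4739, -0.1179, 0.1475]
tool_rot: [-0.032, 0.999, 0.0, -0.0]
ft_force: [-0.0, 0.3, -0.3]
grip_width: 0.0851
grasp_force: 0.0
```

Request:
apply_moves([
  [0,0,1,0],
  [0,0,0.9,0],
  [0,0,0.8,0],
  [0,0,0.6,0],
  [0,0,0,0],
])

```text
clock: 12.43
eef_pos: [0.4717, -0.1174, 0.0798]
tool_rot: [-0.032, 0.999, 0.001, -0.003]
ft_force: [-0.5, 0.1, -0.3]
grip_width: 0.0851
grasp_force: 0.0
```

```bash
python3 plan.py .474 -.118 .081
```

```text
t 12.43 tcp [ 0.4717 -0.1174  0.0798] y-yaw 0.0647 tilt [-0.006  0.002 -1.   ] F [-0.5  0.1 -0.3] q [-0.24  0.37 -0.31  0.9   0.   -0.31] units [-0.114 -0.04  -0.063]
```

Request:
apply_moves([
  [0,0,0,0],
  [0,0,0,0],
  [0,0,0,0],
  [0,0,0,0],
  [0,0,0,0],
], claw=1)

```text
clock: 12.85
eef_pos: [0.4742, -0.1182, 0.0841]
tool_rot: [-0.032, 0.999, -0.0, 0.001]
ft_force: [-0.2, 0.5, -0.2]
grip_width: 0.0254
grasp_force: 0.0
```

Request:
apply_moves([
  [0,0,0,0],
  [0,0,0,0],
  [0,0,0,0],
  [0,0,0,0],
  [0,0,0,0],
])

```text
clock: 13.27
eef_pos: [0.4741, -0.1182, 0.0842]
tool_rot: [-0.032, 0.999, -0.0, 0.001]
ft_force: [-1.2, 0.4, 6.1]
grip_width: 0.0206
grasp_force: 58.6
```

```bash
python3 - <<'E'
from plan import *
from meas import *
p=bot.get_obs()["eef_pos"];y=.066
d=np.array([[np.cos(y),-np.sin(y)],[np.sin(y),np.cos(y)]])@[.038,-.034]
plan([p[0]+d[0],p[1]+d[1],p[2]]);print(d)
S=bot.camera("scene")
for nm,q in(("large",(232.2,202.5)),):
    x,yy=map(int,q)
    def f(im): h=cv2.cvtColor(im,cv2.COLOR_BGR2HSV);return (h[...,1]<60)&(h[...,2]>60)
    for r in blob(S,(x-6,yy-4,x+7,yy+6),f,q)[:2]: print(nm,r[0].round(2),r[1].round(1),onz(S,r[0],.056).round(4))
E
```

```text
t 13.27 tcp [ 0.4741 -0.1182  0.0842] y-yaw 0.0644 tilt [ 0.002 -0.001 -1.   ] F [-1.2  0.4  6.1] q [-0.24  0.36 -0.3   0.91 -0.   -0.31] units [-1.903 -1.697  0.004]
[ 0.04015964 -0.0314198 ]
large [232.04 202.06] 34.1 [ 0.5987 -0.1298  0.056 ]
```

Request:
apply_moves([
  [-0.3,-0.3,0,0],
  [-0.45,-0.4,0,0],
  [-0.45,-0.4,0,0],
  [-0.4,-0.35,0,0],
  [-0.3,-0.25,0,0],
])

```text
clock: 13.73
eef_pos: [0.514, -0.1493, 0.0841]
tool_rot: [-0.032, 0.999, 0.001, 0.0]
ft_force: [-3.7, 2.1, 8.8]
grip_width: 0.0206
grasp_force: 59.0
```

Request:
apply_moves([
  [0,0,0,0],
  [0,0,0,0],
  [0,0,0,0],
  [0,0,0,0],
  [0,0,0,0],
])

```text
clock: 14.15
eef_pos: [0.5148, -0.1501, 0.0842]
tool_rot: [-0.032, 0.999, -0.001, 0.001]
ft_force: [2.4, -2.0, 5.1]
grip_width: 0.0204
grasp_force: 59.0
```

```bash
python3 - <<'E'
from plan import *
plan([.4741+.0402,-.1182-.0314,.0842])
S=bot.camera("scene")
a=cv2.resize(S["image"][170:220,215:265],(600,600),interpolation=cv2.INTER_CUBIC)
cv2.imwrite("pics/s5.png",cv2.convertScaleAbs(a,alpha=1.7))
E
```

```text
t 14.15 tcp [ 0.5148 -0.1501  0.0842] y-yaw 0.0643 tilt [ 0.003 -0.002 -1.   ] F [ 2.4 -2.   5.1] q [-0.28  0.44 -0.17  0.95 -0.   -0.35] units [ 0.022  0.028 -0.002]
```

View pics/s5.png

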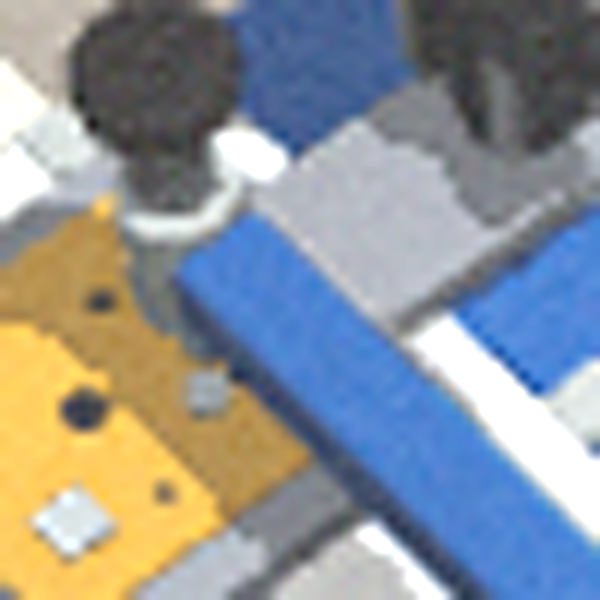

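The small round rivet is at (208,392) in the crop. That matches where the large one sat, and the punch axis projects to (212,396). I'll release and press.

Request:
apply_moves([
  [0,0,0,0],
  [0,0,0,0],
  [0,0,0,0],
  [0,0,0,0],
  [0,0,0,0],
], claw=0)

```text
clock: 14.62
eef_pos: [0.5129, -0.1492, 0.0827]
tool_rot: [-0.032, 0.999, 0.0, -0.001]
ft_force: [-0.7, -0.2, -0.6]
grip_width: 0.0797
grasp_force: 0.0
```

Request:
apply_moves([
  [0,0,0,0],
  [0,0,-0.5,0],
  [0,0,-1,0],
  [0,0,-1,0],
  [0,0,-1,0],
])

```text
clock: 15.03
eef_pos: [0.5135, -0.1495, 0.1546]
tool_rot: [-0.032, 0.999, 0.0, -0.0]
ft_force: [0.6, 0.1, -1.0]
grip_width: 0.0852
grasp_force: 0.0
```

Request:
apply_moves([
  [0,0,-1,0],
  [0,0,-1,0],
  [0,0,-1,0],
  [0,0,-1,0],
  [0,0,0,0],
], claw=1)

```text
clock: 15.45
eef_pos: [0.5159, -0.1501, 0.2387]
tool_rot: [-0.032, 0.999, -0.001, 0.004]
ft_force: [1.3, -0.2, 1.2]
grip_width: 0.0255
grasp_force: 0.0
```

```bash
python3 plan.py .5993 -.1287 .205
```

```text
t 15.45 tcp [ 0.5159 -0.1501  0.2387] y-yaw 0.0644 tilt [ 0.008 -0.002 -1.   ] F [ 1.3 -0.2  1.2] q [-0.28  0.31  0.07  1.31  0.   -0.35] units [-4.218  0.806  1.716]
```

Request:
apply_moves([
  [-0.8,0.16,0,0],
  [-0.9,0.16,0,0],
  [-0.9,0.16,0,0],
  [-0.9,0.16,0,0],
  [-0.7,0.16,0,0],
])

```text
clock: 15.87
eef_pos: [0.5973, -0.1278, 0.2329]
tool_rot: [-0.032, 0.999, 0.0, -0.0]
ft_force: [0.2, 0.1, 0.4]
grip_width: -0.0
grasp_force: 0.0
```

Request:
apply_moves([
  [0,0,0.4,0],
  [0,0,0.4,0],
  [0,0,0.4,0],
  [0,0,0,0],
  [0,0,0,0],
])

```text
clock: 16.28
eef_pos: [0.595, -0.1283, 0.2083]
tool_rot: [-0.032, 0.999, 0.0, -0.001]
ft_force: [-0.6, 0.5, -0.5]
grip_width: 0.0
grasp_force: 0.0
```

```bash
python3 - <<'E'
from plan import *
from meas import *
plan([.5993,-.1287,.180])
S=bot.camera("scene");q=(232.2,202.5);x,y=map(int,q)
def f(im): h=cv2.cvtColor(im,cv2.COLOR_BGR2HSV);return (h[...,1]<70)&(h[...,2]>60)
for r in blob(S,(x-5,y-4,x+5,y+5),f,q)[:2]: print(r[0].round(2),r[1].round(1),onz(S,r[0],.056).round(4))
E
```

```text
t 16.28 tcp [ 0.595  -0.1283  0.2083] y-yaw 0.0638 tilt [-0.003  0.    -1.   ] F [-0.6  0.5 -0.5] q [-0.21  0.48  0.24  1.33 -0.   -0.28] units [-0.216 -0.035  1.412]
[231.87 201.39] 19.1 [ 0.5979 -0.1316  0.056 ]
```

Request:
apply_moves([
  [-0.22,-0.04,0.3,0],
  [0,0,0.3,0],
  [0,0,0.3,0],
  [0,0,0.2,0],
  [0,0,0.1,0],
])

```text
clock: 16.75
eef_pos: [0.601, -0.1288, 0.185]
tool_rot: [-0.032, 0.999, -0.0, 0.0]
ft_force: [-0.2, -0.2, 3.8]
grip_width: 0.0
grasp_force: 2.0
```

Request:
apply_moves([
  [0,0,0.1,0],
  [0,0,0.06,0],
  [0,0,0.06,0],
  [0,0,0.04,0],
  [0,0,0,0],
])

```text
clock: 17.17
eef_pos: [0.6011, -0.1288, 0.1808]
tool_rot: [-0.032, 0.999, -0.0, 0.0]
ft_force: [-1.6, 0.8, 5.3]
grip_width: -0.0002
grasp_force: 2.8
```

Request:
apply_moves([
  [0,0,0.06,0],
  [0,0,0.05,0],
  [0,0,0.03,0],
  [0,0,0,0],
  [0,0,0,0],
])

```text
clock: 17.58
eef_pos: [0.6011, -0.1288, 0.18]
tool_rot: [-0.032, 0.999, -0.0, 0.001]
ft_force: [-3.9, -0.4, 12.9]
grip_width: 0.0002
grasp_force: 6.4
```

Request:
apply_moves([
  [0,0,-0.5,0],
  [0,0,-1,0],
  [0,0,-1,0],
  [0,0,-0.5,0],
  [0,0,0,0],
])

```text
clock: 18.0
eef_pos: [0.6022, -0.1288, 0.2399]
tool_rot: [-0.032, 0.999, -0.001, 0.002]
ft_force: [1.2, 0.1, -0.1]
grip_width: -0.0003
grasp_force: 0.0
```

Request:
apply_moves([
  [0,0,0,0],
  [0,0,0,0],
  [0,0,0,0],
  [0,0,0,0],
  [0,0,0,0],
])

```text
clock: 18.42
eef_pos: [0.6005, -0.1286, 0.2362]
tool_rot: [-0.032, 0.999, 0.0, -0.001]
ft_force: [0.2, 0.5, -0.1]
grip_width: 0.0003
grasp_force: 0.0
```

```bash
python3 - <<'E'
from h import *
S=bot.camera("scene")
cv2.imwrite("pics/s6.png",cv2.convertScaleAbs(cv2.resize(S["image"][140:230,195:315],(800,600),interpolation=cv2.INTER_CUBIC),alpha=1.6))
E
```

```text
(no output)
```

View pics/s6.png

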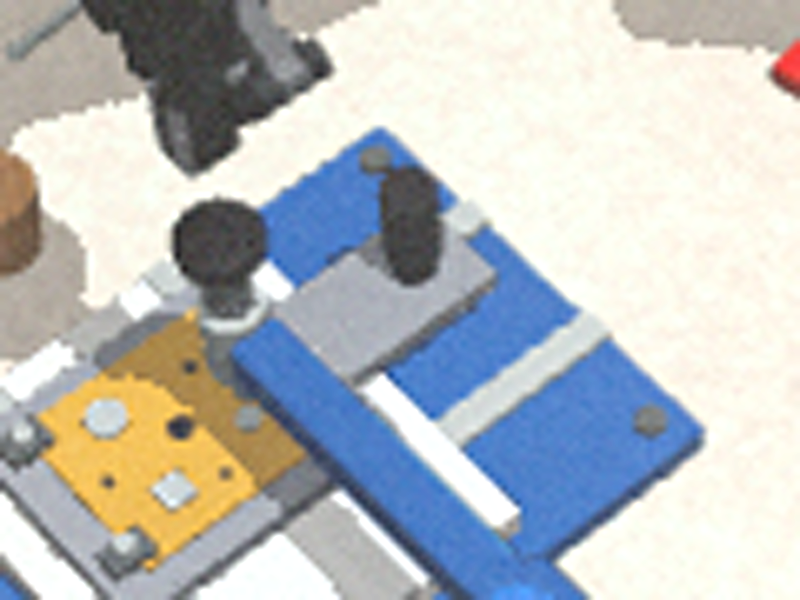

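The small rivet at (248,418) is still under the raised punch. The gripper is clear of the head at (220,243). I'll hand the job in.

```bash
python3 -c "
from workcell import bot
print(bot.job_done())"
```

```text
the job is handed in; nothing more can be done
None
```

I pressed the large rivet, then the small one, each down to the end stop, and handed the job in at about 18.5 s with the small rivet under the raised punch and the arm touching nothing; the hand-in call returned no verdict.

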